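# Grip a filter cassette in the ratchet clamp at the right click

### The arm

A 7-joint arm with a two-finger parallel gripper is mounted at the origin on a cart in front of the work surface, level with it; the furniture and walls round the work are solid. World frame = base frame: x ahead of the robot, y to its left, z up, the work surface at z = 0. Lengths are in m, angles in rad, forces in N, time in s.
With the tool pointing down it reaches from about 0.35 to 0.9 m from the base axis. Payload 8.1 kg.
Tool frame: the origin (TCP) lies midway between the tips of the shut fingers; the grasp point (between the pads) lies 19 mm behind it (bot.pinch_z is the distance from the TCP to the grasp point, in m); z points along the fingers, y is the line along which they close (so a half turn about z gives the same grasp; the last joint's range is limited). The gripper opens to 85 mm and grips with 20 to 120 N. Pads are 22 mm wide; open, the fingers measure 114 mm over their backs; the gripper's body (76 mm by 85 mm) begins 54 mm behind the grasp point. The pads swing forward as they close: fully open they stand 13 mm farther back than shut.
Start: joints at [1.018, 0.434, 0.025, 1.573, -0.012, 1.134, -0.075], TCP at [0.272, -0.563, 0.204] pointing down, gripper open.
Joint ranges: [-2.62, 2.62], [-0.44, 2.09], [-1.27, 1.32], [0.08, 2.57], [-1.32, 4.46], [0.12, 2], [-2.74, 2.74]. Speed limits (rad/s): [2.22, 2.22, 3.01, 3.01, 3.14, 3.14, 3.14].

### API

Orientations are given as a unit quaternion [x, y, z, w].
In Python, from bench import bot gives the robot as it stands. The module is installed in compiled form; this text tells all that it offers.
- The arm moves only by the tool servo_tool, never from a script. Its argument "targets" is a list of rows, each an object of numbers: "claw": the gripper's target within -1 to 1 (fully open at 1, half-way at 0, shut at -1); "tx", "ty", "tz": the shift along the world's x, y, z in units of 0.1 m (1.0 is 0.1 m); "turn": the turn about the world's z in units of pi/2 rad (1.0 is pi/2 rad). A call has exactly 10 rows; each row is the pose to reach, as a shift and turn from the pose commanded when the call began; what a row does not reach only later rows make up. A row lasts 1/8 s, in which the tool goes at most 62.5 mm and 10.7 degrees, less where a joint would pass 70% of its speed; a pose out of reach is approached as far as the arm can. A call with a number of a shift or a turn outside -1 to 1 is refused whole. A call with a gripper value outside its range is refused whole. The fingers move at their own pace and stop on an object; the grip force is fixed at half the most. Time passes only in rows, so rows that repeat a pose let the fingers close, or fill a call up. It gives the time, the measured TCP pose, the force, the opening and the grip force at its end, in the units of the state.
- bot.sense(): the state, without advancing time (a new reading comes with each control period).
- bot.grab_frame(name): name is "scene" or "side" or "wrist"; returns a dict with "img" (400x640x3 uint8, red, green, blue), "fx", "fy", "cx", "cy" (pixels), "T" (4x4, takes a point from camera to world coordinates). Camera axes: x right, y down, z forward; pixel columns grow to the right and rows downward; lengths in m; the calibration is good to about 2 mm. A picture is of the moment at which its call begins. There is no depth.
- bot.hand_in(): hands the job in; it is judged then, once.
The state is a dict: "t": time; "joint_positions": joint angles; "dq": joint speeds; "joint_torque": joint torques, N m; "position": TCP position; "ee_rot": TCP orientation; "force": force on the tool from outside, world axes, zero at the start; "wrist_torque": the same for the moment, N m; "opening": finger opening in m; "gripper_force": force on a finger pad.
Only numpy, scipy, OpenCV 4.12 (cv2) and the standard library are available. Lean on these libraries where they do the work, as an engineer would, in place of code of your own. Each camera call takes 0.05 s, during which the arm holds its last target. There are 200 camera calls.

### The job

Stand the filter cassette with the blue plug upright, plug up, on the white rest in front of the V-block of the ratchet clamp, then wind the clamp's knob clockwise until its pad has pushed the cassette home against the V-block. Count the clicks from that moment: the second one is the right grip, so let the pawl catch there and let go of the knob; a third click, or any harder squeeze, cracks the cassette. Leave the cassette with the red plug, the vial with the red cap and the small carton where they stand.

Things in the scene. Friction and masses are not known exactly. Their poses are not given: they have to be found in the camera images.
- cassette_mid (a point): centre, half-way up, of the loose filter cassette with the blue plug: white disc body with a blue band, 41 mm across, 40 mm tall with plug, about 30 g, z up its axis. It stands on a foot 28 mm across, 20 mm below this point; the rim to grip it by is 9 to 21 mm above the foot; above that it narrows like a cone.
- cassette_red: the same cassette with a red plug; loose, origin at the centre of its foot. Not needed: leave it.
- clamp: ratchet clamp, fixed to the bench: aluminium base plate 104 x 216 x 10 mm, origin at the centre of its underside. Its y is the clamp axis: V-block and rest at the +y end; at the -y end the blue gear housing (x -50 to 44, y -95 to 9, top 44 mm above the bench) with knob, ratchet wheel and brass pawl on top.
- vblock: V-block, axes as the clamp's; origin = the seat: centre of the cassette's foot on the white rest (34 x 50 mm, 12 mm above the bench) when home. The V opens to -y, its faces are 26 mm tall and lie over 14 mm from the origin on the +y side, so fingers closing along x are free. A cassette stood within 10 mm of the seat on the -y side is pushed home by the pad.
- bush (a point): where the spindle leaves the housing towards +y, 34.5 mm above the bench. On it a rubber pad, 19 mm across. Its screwed tip was set by the last user, so it starts 8 to 26 mm short of a cassette that is home: find where it meets by feel or sight. The pad is sprung: about 5 N at once when the cassette is home, then about 5 N more per click. Right grip 9 to 16.8 N; over 18.5 N cracks it.
- knob_grip (a point): on the knob's upright axis, middle of its grip, 75.5 mm above the bench: black bar 46 mm long (point x), 13 mm wide (point y), from 60 to 86 mm above the bench; turns with the knob. Below it a round boss 42 mm across, its top 61 mm above the bench.
- knob (a joint): turn of the knob, rad, growing clockwise seen from above (tightening), 0 = spindle fully back. 24 teeth, at whole multiples of 0.2618: a click about 0.01 past each. Starts on tooth 0, 1 or 2; the right tooth lies 4 to 8 clicks on. Let go before a click and it springs back to the tooth before; it never turns back past a tooth. The pad advances 15 mm per rad, 3.93 mm a click.
- wheel_axis (a point): knob axis at the top of the steel ratchet wheel (73 mm across, 51.5 mm above the bench; the pawl beside it is no higher). Torque at the knob: 0.015 N m per N at the pad, plus a return spring of 0.05 N m growing 0.03 N m per rad, about 0.01 N m of friction, and up to 0.1 N m to lift the pawl just before each click.
- vial_red: loose sample vial, 24 mm across, 46 mm tall, red cap, origin at the centre of its foot. Leave it.
- o_ring_box: loose small carton, white with a red band, 56 x 85 x 48 mm, origin at the centre of its underside. Leave it.
Not all that is in view belongs to the job. Leave any yellow look-alike of the part that bears cassette_mid alone.

How it is judged:
By the outcome, as a careful person would: the job done as asked, in the order asked, and still so for the second after the job is handed in, with the robot touching nothing.
It also fails if it takes over 61 s, if anything falls off the work surface, if the arm or the gripper's body presses on something with over 40 N, if the wrist force passes 120 N, or if a joint passes its speed limit or range.

## Working session

There is one attempt and no reset: what is moved stays moved. The work goes in short steps, Python scripts to look and compute and a tool call to move; the robot and the scene stay as the last step left them, time stands still between calls to the robot, and variables do not carry over. Pictures are saved under pics/ and viewed, at most 10 in all, crops included, and the job is handed in when it is done.

Besides the shell and the picture viewer there is one more tool, called after ">>>" in YAML: its name, and indented under it one key for each argument. servo_tool: Moves the arm, as the interface text tells. Shifts and turns lie within -1 to 1; 1 stands for 0.1 m of shift or pi/2 rad of turn. Its arguments: {"type":"object","properties":{"targets":{"type":"array"}},"required":["targets"]}

```bash
mkdir -p pics; cat > h.py <<'E'
import numpy as np, cv2
from bench import bot
def ray(f,u,v):
    d=f["T"][:3,:3]@np.array([(u-f["cx"])/f["fx"],(v-f["cy"])/f["fy"],1.]); return f["T"][:3,3],d
def onz(f,u,v,z):
    o,d=ray(f,u,v); return o+d*(z-o[2])/d[2]
def tri(f,p,g,q):
    A=[];b=[]
    for F,P in((f,p),(g,q)):
        o,d=ray(F,*P);d=d/np.linalg.norm(d);M=np.eye(3)-np.outer(d,d);A.append(M);b.append(M@o)
    return np.linalg.solve(sum(A),sum(b))
def proj(f,p):
    c=np.linalg.inv(f["T"])@np.append(p,1); return f["fx"]*c[0]/c[2]+f["cx"],f["fy"]*c[1]/c[2]+f["cy"]
E
python3 - <<'E'
from h import *
import pickle
s=bot.sense();print(s["t"],s["position"],s["ee_rot"],s["opening"],bot.pinch_z)
F={n:bot.grab_frame(n) for n in("scene","side")}
pickle.dump(F,open("f0.pkl","wb"))
for n in F:
    cv2.imwrite(f"pics/{n}0.png",F[n]["img"][:,:,::-1]); print(n,np.round(F[n]["T"],3).tolist(),F[n]["fx"])
E
```

```text
0.0 [ 0.27143657 -0.56235539  0.20310879] [ 9.74825560e-01  2.22967412e-01 -2.53731682e-04 -7.72386813e-04] 0.08531354953355973 0.0187
scene [[0.441, -0.432, 0.786, -0.402], [-0.897, -0.205, 0.391, -0.459], [-0.008, -0.878, -0.479, 0.661], [0.0, 0.0, 0.0, 1.0]] 500.14842723525817
side [[-0.9, -0.282, 0.331, 0.231], [-0.435, 0.595, -0.676, 0.62], [-0.006, -0.752, -0.659, 0.679], [0.0, 0.0, 0.0, 1.0]] 375.1694998585413
```

View pics/scene0.png

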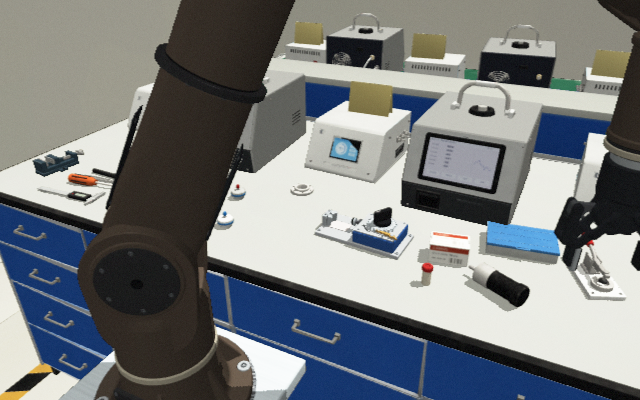

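View pics/side0.png

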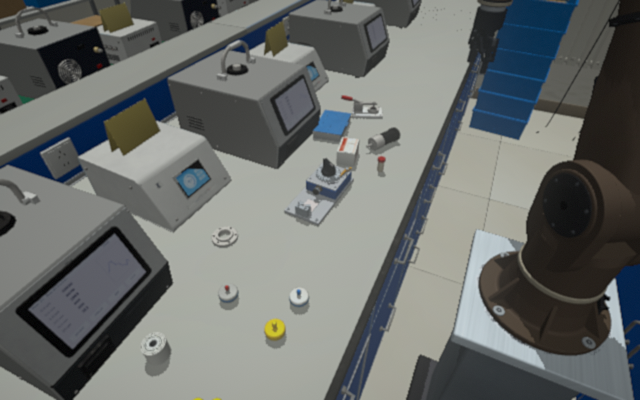

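Candidates in the side view are the blue plug at (299,297), the red plug at (228,292) and a yellow look-alike at (275,329). In the scene view, blue is at (225,219) and red at (238,190). The blue-plug one on a white body fits the description. The clamp is at about (322,192) in side and (370,232) in scene. I'll confirm with enlarged crops.

```bash
python3 - <<'E'
from h import *
import pickle
F=pickle.load(open("f0.pkl","rb"))
def crop(n,u,v,w,h,k): return cv2.resize(F[n]["img"][v:v+h,u:u+w,::-1],None,fx=k,fy=k,interpolation=cv2.INTER_CUBIC)
a=crop("side",280,150,80,75,5)   #400x375
b=crop("scene",310,195,110,70,3.6) #396x252
b=cv2.copyMakeBorder(b,0,375-b.shape[0],0,400-b.shape[1],cv2.BORDER_CONSTANT)
c=crop("side",210,275,110,75,3) #330x225
d=crop("scene",210,175,50,60,3.75)
r=np.zeros((225,800,3),np.uint8); r[:,:330]=c; r[:,340:340+d.shape[1]]=d[:225]
cv2.imwrite("pics/c1.png",np.vstack([np.hstack([a,b]),r]))
# blobs
for n in F:
    hsv=cv2.cvtColor(F[n]["img"],cv2.COLOR_RGB2HSV)
    m=cv2.inRange(hsv,(95,110,50),(125,255,255))
    k,l,st,ce=cv2.connectedComponentsWithStats(m)
    print(n,[(st[i].tolist(),np.round(ce[i],1).tolist()) for i in range(1,k) if 3<st[i][4]<1500])
E
```

```text
scene [([305, 82, 45, 36, 1101], [323.5, 97.8]), ([393, 94, 45, 38, 685], [412.6, 105.0]), ([331, 138, 27, 24, 256], [343.1, 150.2]), ([232, 193, 13, 4, 22], [238.2, 195.1]), ([223, 212, 3, 4, 10], [224.2, 213.5]), ([218, 221, 15, 4, 19], [225.5, 223.3]), ([353, 225, 55, 28, 573], [378.8, 240.7]), ([83, 230, 14, 16, 113], [88.5, 236.3]), ([206, 272, 23, 50, 717], [217.3, 296.4]), ([215, 324, 16, 7, 35], [222.5, 327.1])]
side [([23, 0, 44, 8, 215], [40.9, 2.5]), ([300, 0, 14, 7, 21], [306.5, 2.7]), ([239, 13, 49, 36, 410], [259.2, 33.4]), ([287, 36, 2, 3, 6], [287.5, 37.0]), ([191, 46, 35, 19, 47], [210.2, 53.9]), ([234, 46, 11, 6, 45], [239.8, 48.9]), ([307, 66, 5, 4, 11], [308.9, 67.0]), ([312, 74, 6, 5, 16], [314.4, 75.7]), ([464, 74, 8, 16, 34], [467.5, 82.0]), ([460, 91, 4, 7, 9], [461.8, 94.2]), ([463, 91, 4, 9, 13], [464.5, 95.8]), ([313, 111, 37, 24, 606], [332.3, 122.2]), ([177, 168, 33, 28, 320], [191.7, 180.3]), ([615, 264, 25, 66, 1173], [629.1, 293.4]), ([297, 290, 3, 4, 8], [298.2, 291.2]), ([625, 324, 15, 30, 285], [632.9, 337.6]), ([375, 344, 2, 4, 4], [375.8, 345.5]), ([362, 349, 14, 39, 84], [367.3, 368.6]), ([628, 349, 12, 51, 401], [635.2, 374.2]), ([350, 363, 12, 31, 98], [355.1, 381.7]), ([352, 366, 2, 3, 4], [352.5, 367.0]), ([345, 372, 7, 13, 26], [347.5, 378.7]), ([576, 393, 20, 7, 77], [583.7, 396.9]), ([338, 395, 4, 5, 15], [339.5, 396.7]), ([346, 396, 3, 4, 8], [347.2, 397.9])]
```

View pics/c1.png

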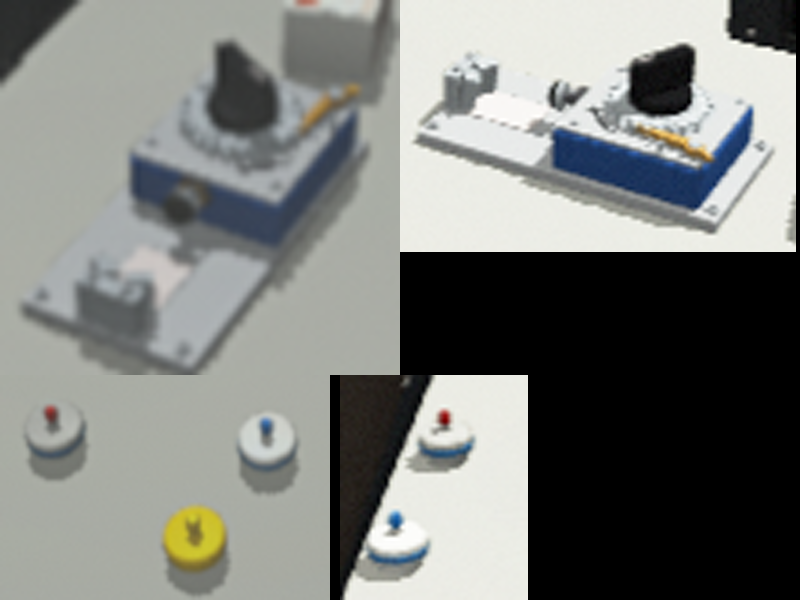

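The crop shows the blue-plug cassette standing upright, at side (299,297) and scene (225,219). The clamp has its V-block at the robot's far left end, and the plate corners are readable.

```bash
python3 - <<'E'
from h import *
import pickle
F=pickle.load(open("f0.pkl","rb"));S,D=F["scene"],F["side"]
print("plug",tri(S,(224.2,213.5),D,(298.2,291.2)), onz(S,224.2,213.5,.037),onz(D,298.2,291.2,.037))
print("band scene",onz(S,225.5,223.3,.012))
sd=[(284.4,211),(318,224.4),(354,180)]; sc=[(314.7,233.3),(397.5,258.9),(413.3,236.7)]
P=[onz(D,*p,.009) for p in sd]; Q=[onz(S,*p,.009) for p in sc]
print("side LBR",np.round(P,4).tolist(),np.linalg.norm(P[0]-P[1]),np.linalg.norm(P[1]-P[2]))
print("scene LBR",np.round(Q,4).tolist(),np.linalg.norm(Q[0]-Q[1]),np.linalg.norm(Q[1]-Q[2]))
# knob bar ends top: 
print("knob", tri(S,((662-400)/3.6+310,75/3.6+195),D,(280+240/5,150+80/5)))
E
```

```text
plug [0.45557344 0.22522801 0.03571905] [0.45482893 0.22391972 0.037     ] [0.45448753 0.22654445 0.037     ]
band scene [0.45055965 0.21987339 0.012     ]
side LBR [[0.6115, 0.0029, 0.009], [0.5109, 0.01, 0.009], [0.4936, -0.1982, 0.009]] 0.10080506603781558 0.20895707673344566
scene LBR [[0.5091, 0.0008, 0.009], [0.4939, -0.2124, 0.009], [0.5969, -0.2179, 0.009]] 0.2137794938995746 0.10308036106091988
knob [ 0.55665794 -0.15152211  0.070614  ]
```

Clamp y axis is about (0.075, 0.997) in world, centre about (0.552, -0.104). The cassette is at (0.455, 0.225). I'll travel towards them.

>>> servo_tool:
  targets:
    - {"claw": 1, "tx": 0.03, "ty": 0.1, "tz": 0.05, "turn": 0.03}
    - {"claw": 1, "tx": 0.06, "ty": 0.2, "tz": 0.1, "turn": 0.06}
    - {"claw": 1, "tx": 0.1, "ty": 0.3, "tz": 0.15, "turn": 0.09}
    - {"claw": 1, "tx": 0.14, "ty": 0.4, "tz": 0.2, "turn": 0.12}
    - {"claw": 1, "tx": 0.18, "ty": 0.5, "tz": 0.25, "turn": 0.15}
    - {"claw": 1, "tx": 0.22, "ty": 0.6, "tz": 0.3, "turn": 0.18}
    - {"claw": 1, "tx": 0.26, "ty": 0.7, "tz": 0.35, "turn": 0.21}
    - {"claw": 1, "tx": 0.3, "ty": 0.8, "tz": 0.4, "turn": 0.24}
    - {"claw": 1, "tx": 0.35, "ty": 0.9, "tz": 0.45, "turn": 0.27}
    - {"claw": 1, "tx": 0.4, "ty": 1.0, "tz": 0.5, "turn": 0.3}

```text
t: 1.35
position: [0.3121, -0.4622, 0.2543]
ee_rot: [0.895, 0.446, 0.0, 0.0]
force: [0.4, -0.3, -0.9]
opening: 0.0861
gripper_force: 0.0
```

>>> servo_tool:
  targets:
    - {"claw": 1, "tx": 0.05, "ty": 0.1, "tz": 0.0, "turn": 0.03}
    - {"claw": 1, "tx": 0.1, "ty": 0.2, "tz": 0.0, "turn": 0.06}
    - {"claw": 1, "tx": 0.15, "ty": 0.3, "tz": 0.0, "turn": 0.1}
    - {"claw": 1, "tx": 0.2, "ty": 0.4, "tz": 0.0, "turn": 0.13}
    - {"claw": 1, "tx": 0.25, "ty": 0.5, "tz": 0.0, "turn": 0.17}
    - {"claw": 1, "tx": 0.3, "ty": 0.6, "tz": 0.0, "turn": 0.2}
    - {"claw": 1, "tx": 0.35, "ty": 0.7, "tz": 0.0, "turn": 0.24}
    - {"claw": 1, "tx": 0.4, "ty": 0.8, "tz": 0.0, "turn": 0.28}
    - {"claw": 1, "tx": 0.45, "ty": 0.9, "tz": 0.0, "turn": 0.32}
    - {"claw": 1, "tx": 0.5, "ty": 1.0, "tz": 0.0, "turn": 0.366}

```text
t: 2.6
position: [0.362, -0.3622, 0.2539]
ee_rot: [0.732, 0.681, -0.0, -0.0]
force: [0.0, -0.2, -0.0]
opening: 0.0852
gripper_force: 0.0
```

>>> servo_tool:
  targets:
    - {"claw": 1, "tx": 0.07, "ty": 0.1, "tz": 0, "turn": 0}
    - {"claw": 1, "tx": 0.14, "ty": 0.2, "tz": 0, "turn": 0}
    - {"claw": 1, "tx": 0.21, "ty": 0.3, "tz": 0, "turn": 0}
    - {"claw": 1, "tx": 0.28, "ty": 0.4, "tz": 0, "turn": 0}
    - {"claw": 1, "tx": 0.35, "ty": 0.5, "tz": 0, "turn": 0}
    - {"claw": 1, "tx": 0.42, "ty": 0.6, "tz": 0, "turn": 0}
    - {"claw": 1, "tx": 0.5, "ty": 0.7, "tz": 0, "turn": 0}
    - {"claw": 1, "tx": 0.6, "ty": 0.8, "tz": 0, "turn": 0}
    - {"claw": 1, "tx": 0.7, "ty": 0.9, "tz": 0, "turn": 0}
    - {"claw": 1, "tx": 0.8, "ty": 1.0, "tz": 0, "turn": 0}

```text
t: 3.85
position: [0.4425, -0.2621, 0.2539]
ee_rot: [0.733, 0.68, 0.0, 0.0]
force: [0.2, -0.0, 0.7]
opening: 0.0856
gripper_force: 0.0
```

>>> servo_tool:
  targets:
    - {"claw": 1, "tx": 0, "ty": 0.1, "tz": 0, "turn": 0}
    - {"claw": 1, "tx": 0, "ty": 0.2, "tz": 0, "turn": 0}
    - {"claw": 1, "tx": 0, "ty": 0.3, "tz": 0, "turn": 0}
    - {"claw": 1, "tx": 0, "ty": 0.4, "tz": 0, "turn": 0}
    - {"claw": 1, "tx": 0, "ty": 0.5, "tz": 0, "turn": 0}
    - {"claw": 1, "tx": 0, "ty": 0.6, "tz": 0, "turn": 0}
    - {"claw": 1, "tx": 0, "ty": 0.7, "tz": 0, "turn": 0}
    - {"claw": 1, "tx": 0, "ty": 0.8, "tz": 0, "turn": 0}
    - {"claw": 1, "tx": 0, "ty": 0.9, "tz": 0, "turn": 0}
    - {"claw": 1, "tx": 0, "ty": 1.0, "tz": 0, "turn": 0}

```text
t: 5.1
position: [0.4417, -0.1622, 0.2539]
ee_rot: [0.733, 0.68, 0.0, 0.0]
force: [0.1, 0.4, 0.2]
opening: 0.0857
gripper_force: 0.0
```

```bash
python3 - <<'E'
from h import *
import pickle
s=bot.sense();print(s["t"],s["position"],s["ee_rot"],np.round(s["joint_positions"],2),s["force"])
W=bot.grab_frame("wrist");pickle.dump(W,open("w1.pkl","wb"))
print(np.round(W["T"],3).tolist(),W["fx"]); print(proj(W,[.552,-.104,.01]),proj(W,[.547,-.147,.086]),proj(W,[.56,0,.01]))
cv2.imwrite("pics/w1.png",W["img"][:,:,::-1])
E
```

```text
5.1 [ 0.44172483 -0.162179    0.25393328] [7.33084260e-01 6.80137830e-01 1.33501687e-05 2.80327039e-05] [ 0.59  0.17 -0.4   1.83  0.07  1.15  0.09] [0.05627506 0.44351678 0.21388938]
[[0.997, -0.072, -0.021, 0.447], [-0.075, -0.958, -0.278, -0.092], [0.0, 0.279, -0.96, 0.424], [0.0, 0.0, 0.0, 1.0]] 278.59931119680084
(np.float64(393.7904846899936), np.float64(116.95784897034434)) (np.float64(405.7000571079615), np.float64(154.60277444715484)) (np.float64(399.7243273977119), np.float64(35.342409725103494))
```

View pics/w1.png

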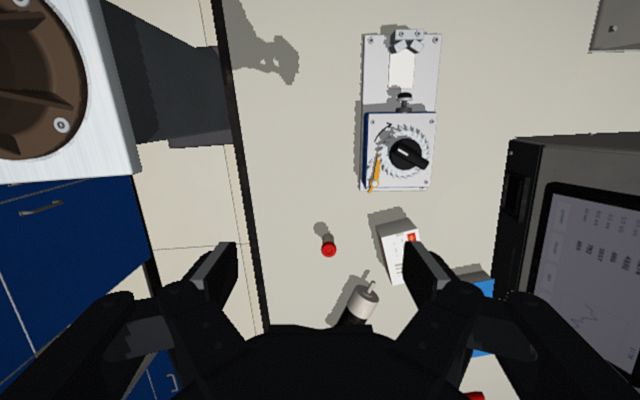

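The wrist view shows the clamp square-on. Plate corners are (363,33), (442,34), (360,189) and (432,190). The white rest spans (389–414, 50–88), and the knob bar runs from about (391,147) to (428,164).

```bash
python3 - <<'E'
from h import *
import pickle
W=pickle.load(open("w1.pkl","rb"))
c=[(363,33),(442,34),(432,190),(360,189)]
P=np.array([onz(W,*p,.01) for p in c])
print(np.round(P,4).tolist(),[round(np.linalg.norm(P[i]-P[i-1]),4) for i in range(4)], P.mean(0))
for p in [(389,50),(414,50),(413,88),(389,88)]: print("rest",np.round(onz(W,*p,.012),4))
cv2.imwrite("pics/w1c.png",cv2.resize(W["img"][20:200,350:450,::-1],None,fx=5.5,fy=3.3*1,interpolation=cv2.INTER_CUBIC) if 0 else np.hstack([cv2.resize(W["img"][20:115,355:450,::-1],(400,400),interpolation=cv2.INTER_CUBIC),cv2.resize(W["img"][105:200,355:450,::-1],(400,400),interpolation=cv2.INTER_CUBIC)]))
E
```

```text
[[0.5115, 0.0064, 0.01], [0.6159, -0.0026, 0.01], [0.6105, -0.2171, 0.01], [0.5, -0.2071, 0.01]] [np.float64(0.2139), np.float64(0.1048), np.float64(0.2145), np.float64(0.111)] [ 0.55947923 -0.10508989  0.01      ]
rest [ 0.5452 -0.0169  0.012 ]
rest [ 0.5786 -0.0194  0.012 ]
rest [ 0.5781 -0.0672  0.012 ]
rest [ 0.5449 -0.0647  0.012 ]
```

View pics/w1c.png

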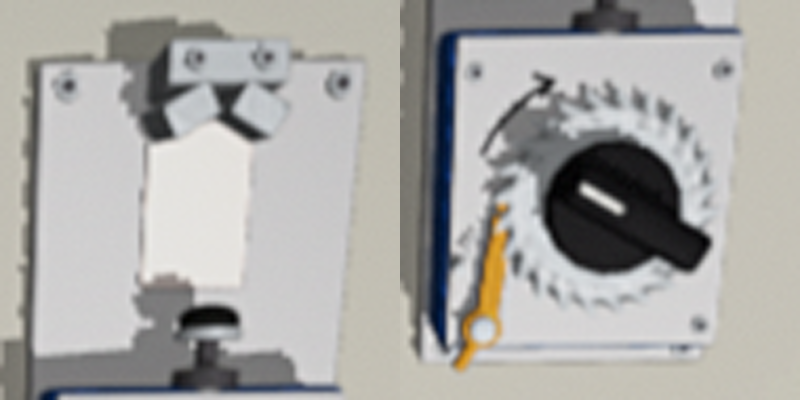

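The V-block's V opens to -y. The rest's near edge is at y≈-0.066 and its middle at x≈0.562. The knob marker points along about (crop) 25° down-right. Next is the cassette, with a near check before descending.

>>> servo_tool:
  targets:
    - {"claw": 1, "tx": 0.01, "ty": 0.1, "tz": 0, "turn": 0}
    - {"claw": 1, "tx": 0.02, "ty": 0.2, "tz": 0, "turn": 0}
    - {"claw": 1, "tx": 0.03, "ty": 0.3, "tz": 0, "turn": 0}
    - {"claw": 1, "tx": 0.04, "ty": 0.4, "tz": 0, "turn": 0}
    - {"claw": 1, "tx": 0.05, "ty": 0.5, "tz": 0, "turn": 0}
    - {"claw": 1, "tx": 0.06, "ty": 0.6, "tz": 0, "turn": 0}
    - {"claw": 1, "tx": 0.07, "ty": 0.7, "tz": 0, "turn": 0}
    - {"claw": 1, "tx": 0.08, "ty": 0.8, "tz": 0, "turn": 0}
    - {"claw": 1, "tx": 0.09, "ty": 0.9, "tz": 0, "turn": 0}
    - {"claw": 1, "tx": 0.1, "ty": 1.0, "tz": 0, "turn": 0}

```text
t: 6.4
position: [0.4518, -0.0622, 0.2539]
ee_rot: [0.733, 0.68, -0.0, 0.0]
force: [-0.4, -0.4, -0.5]
opening: 0.0854
gripper_force: 0.0
```

>>> servo_tool:
  targets:
    - {"claw": 1, "tx": 0, "ty": 0.1, "tz": 0, "turn": 0}
    - {"claw": 1, "tx": 0, "ty": 0.2, "tz": 0, "turn": 0}
    - {"claw": 1, "tx": 0, "ty": 0.3, "tz": 0, "turn": 0}
    - {"claw": 1, "tx": 0, "ty": 0.4, "tz": 0, "turn": 0}
    - {"claw": 1, "tx": 0, "ty": 0.5, "tz": 0, "turn": 0}
    - {"claw": 1, "tx": 0, "ty": 0.6, "tz": 0, "turn": 0}
    - {"claw": 1, "tx": 0, "ty": 0.7, "tz": 0, "turn": 0}
    - {"claw": 1, "tx": 0, "ty": 0.8, "tz": 0, "turn": 0}
    - {"claw": 1, "tx": 0, "ty": 0.9, "tz": 0, "turn": 0}
    - {"claw": 1, "tx": 0, "ty": 1.0, "tz": 0, "turn": 0}

```text
t: 7.65
position: [0.4517, 0.0378, 0.2539]
ee_rot: [0.733, 0.68, 0.0, 0.0]
force: [-0.5, 0.7, 0.2]
opening: 0.0853
gripper_force: 0.0
```

>>> servo_tool:
  targets:
    - {"claw": 1, "tx": 0, "ty": 0.1, "tz": -0.1, "turn": 0}
    - {"claw": 1, "tx": 0, "ty": 0.2, "tz": -0.2, "turn": 0}
    - {"claw": 1, "tx": 0, "ty": 0.3, "tz": -0.3, "turn": 0}
    - {"claw": 1, "tx": 0, "ty": 0.4, "tz": -0.4, "turn": 0}
    - {"claw": 1, "tx": 0, "ty": 0.5, "tz": -0.5, "turn": 0}
    - {"claw": 1, "tx": 0, "ty": 0.6, "tz": -0.6, "turn": 0}
    - {"claw": 1, "tx": 0, "ty": 0.7, "tz": -0.7, "turn": 0}
    - {"claw": 1, "tx": 0, "ty": 0.8, "tz": -0.8, "turn": 0}
    - {"claw": 1, "tx": 0, "ty": 0.9, "tz": -0.9, "turn": 0}
    - {"claw": 1, "tx": 0, "ty": 1.0, "tz": -1.0, "turn": 0}

```text
t: 8.9
position: [0.4517, 0.1378, 0.1533]
ee_rot: [0.733, 0.68, 0.0, 0.0]
force: [0.2, -0.5, -0.5]
opening: 0.0856
gripper_force: 0.0
```

```bash
python3 - <<'E'
from h import *
s=bot.sense();print(s["t"],s["position"])
W=bot.grab_frame("wrist")
print(proj(W,[.455,.2255,.02]))
hsv=cv2.cvtColor(W["img"],cv2.COLOR_RGB2HSV)
m=cv2.inRange(hsv,(95,110,50),(125,255,255))
k,l,st,ce=cv2.connectedComponentsWithStats(m)
for i in range(1,k):
    if st[i][4]>8: print(st[i],ce[i],onz(W,*ce[i],.037)[:2])
cv2.imwrite("pics/w2.png",W["img"][:,:,::-1])
E
```

```text
8.9 [0.45174189 0.13782426 0.15327774]
(np.float64(316.90581426742284), np.float64(96.45062052488558))
[ 24   0  35  14 238] [45.2605042   4.33613445] [0.21929038 0.32019643]
[431  19  18  31  59] [436.44067797  38.18644068] [0.56877756 0.26672217]
[312  92   9   9  64] [316.0625   95.84375] [0.45431575 0.22512922]
[   0  145  104   34 2375] [ 52.30568421 162.43915789] [0.17688342 0.18081849]
```

View pics/w2.png

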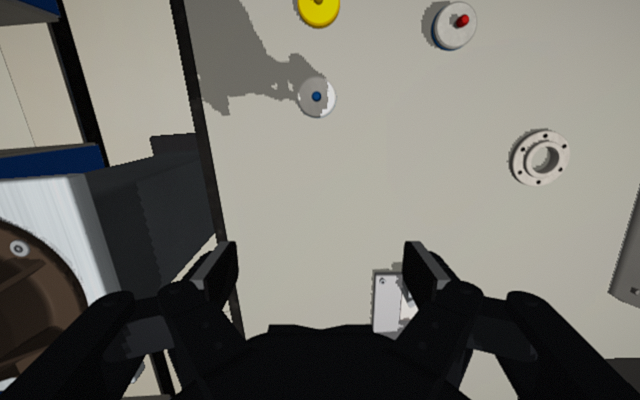

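Cassette is at (0.454, 0.225), plug pixel (316,96), and all three views agree. I'll go over it, descend and grip.

>>> servo_tool:
  targets:
    - {"claw": 1, "tx": 0.005, "ty": 0.15, "tz": -0.05, "turn": 0}
    - {"claw": 1, "tx": 0.01, "ty": 0.3, "tz": -0.1, "turn": 0}
    - {"claw": 1, "tx": 0.015, "ty": 0.45, "tz": -0.15, "turn": 0}
    - {"claw": 1, "tx": 0.02, "ty": 0.6, "tz": -0.2, "turn": 0}
    - {"claw": 1, "tx": 0.025, "ty": 0.75, "tz": -0.25, "turn": 0}
    - {"claw": 1, "tx": 0.025, "ty": 0.875, "tz": -0.35, "turn": 0}
    - {"claw": 1, "tx": 0.025, "ty": 0.875, "tz": -0.5, "turn": 0}
    - {"claw": 1, "tx": 0.025, "ty": 0.875, "tz": -0.7, "turn": 0}
    - {"claw": 1, "tx": 0.025, "ty": 0.875, "tz": -0.85, "turn": 0}
    - {"claw": 1, "tx": 0.025, "ty": 0.875, "tz": -1.0, "turn": 0}

```text
t: 10.2
position: [0.4541, 0.2242, 0.0528]
ee_rot: [0.733, 0.68, -0.0, 0.0]
force: [0.5, -0.0, 0.3]
opening: 0.0856
gripper_force: 0.0
```

>>> servo_tool:
  targets:
    - {"claw": 1, "tx": 0, "ty": 0, "tz": -0.15, "turn": 0}
    - {"claw": 1, "tx": 0, "ty": 0, "tz": -0.3, "turn": 0}
    - {"claw": 1, "tx": 0, "ty": 0, "tz": -0.43, "turn": 0}
    - {"claw": 1, "tx": 0, "ty": 0, "tz": -0.52, "turn": 0}
    - {"claw": -0.3, "tx": 0, "ty": 0, "tz": -0.52, "turn": 0}
    - {"claw": -0.3, "tx": 0, "ty": 0, "tz": -0.52, "turn": 0}
    - {"claw": -0.3, "tx": 0, "ty": 0, "tz": -0.52, "turn": 0}
    - {"claw": -0.3, "tx": 0, "ty": 0, "tz": -0.52, "turn": 0}
    - {"claw": -0.3, "tx": 0, "ty": 0, "tz": -0.52, "turn": 0}
    - {"claw": -0.3, "tx": 0, "ty": 0, "tz": -0.52, "turn": 0}

```text
t: 11.45
position: [0.4543, 0.2246, 0.002]
ee_rot: [0.733, 0.68, 0.0, 0.0]
force: [0.7, -0.1, 0.5]
opening: 0.0297
gripper_force: 0.0
```

The opening reached its target with no force, so the pads didn't catch the rim. Looking.

```bash
python3 - <<'E'
from h import *
W=bot.grab_frame("wrist");D=bot.grab_frame("side");S=bot.grab_frame("scene")
a=cv2.resize(W["img"][120:400,120:520,::-1],(400,280)); b=cv2.resize(D["img"][240:330,240:360,::-1],(400,300),interpolation=cv2.INTER_CUBIC)
c=cv2.resize(S["img"][150:270,160:320,::-1],(400,300),interpolation=cv2.INTER_CUBIC)
a=cv2.copyMakeBorder(a,0,20,0,0,cv2.BORDER_CONSTANT)
cv2.imwrite("pics/m3.png",np.vstack([np.hstack([a,b]),np.hstack([c,c*0])]))
E
```

```text
(no output)
```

View pics/m3.png

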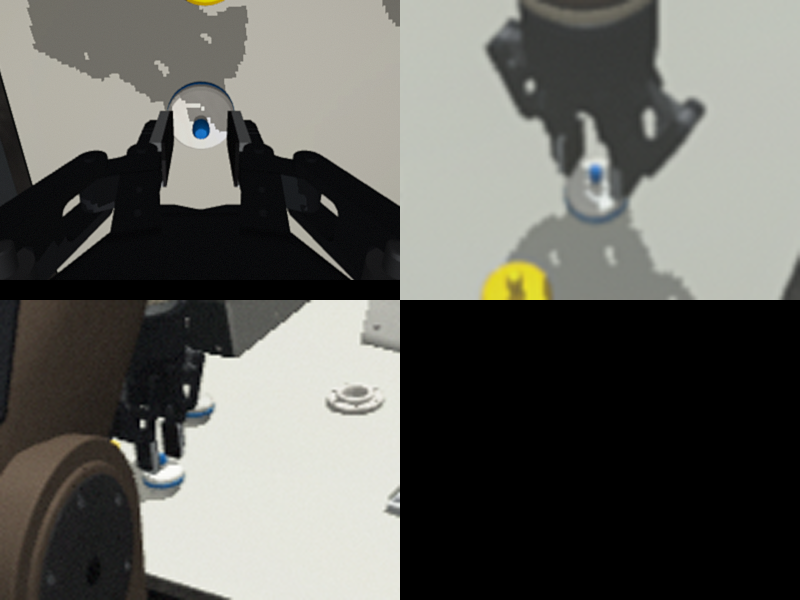

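```bash
python3 - <<'E'
from h import *
def plug(n,box):
    f=bot.grab_frame(n);m=cv2.inRange(cv2.cvtColor(f["img"],cv2.COLOR_RGB2HSV),(95,130,60),(125,255,255))
    u,v,w,h=box;z=np.zeros_like(m);z[v:v+h,u:u+w]=m[v:v+h,u:u+w]
    k,l,st,ce=cv2.connectedComponentsWithStats(z)
    return f,[(st[i].tolist(),ce[i].round(1).tolist()) for i in range(1,k) if st[i][4]>4]
W,a=plug("wrist",(270,180,100,100)); D,b=plug("side",(285,275,35,40));S,c=plug("scene",(205,200,40,40))
for n,f,l in(("w",W,a),("d",D,b),("s",S,c)):
    for st,ce in l: print(n,st,ce,onz(f,*ce,.037)[:2].round(4),onz(f,*ce,.015)[:2].round(4))
s=bot.sense();print(s["t"],s["opening"],s["force"],s["gripper_force"])
E
```

```text
w [293, 202, 55, 15, 99] [319.2, 206.3] [0.4554 0.2496] [0.4548 0.2422]
w [313, 239, 17, 20, 263] [320.6, 248.6] [0.4543 0.2257] [0.4535 0.2145]
d [297, 290, 3, 4, 7] [298.1, 291.4] [0.4544 0.2271] [0.4621 0.2136]
s [224, 212, 2, 4, 7] [224.4, 213.3] [0.4559 0.224 ] [0.4861 0.2481]
s [218, 222, 15, 3, 16] [225.4, 223.4] [0.4172 0.1937] [0.4461 0.2167]
11.75 0.029762257739933316 [ 0.82010685  0.80034466 -0.04869938] 0.0
```

The plug hasn't moved: (0.454, 0.225). The pads closed above the rim, clear of the cone. I'll check the tip height from the scene picture by ray.

```bash
python3 - <<'E'
from h import *
import pickle
S=pickle.load(open("f0.pkl","rb"))["scene"]
for p in[(218.8,218),(228.8,213.2)]:
    o,d=ray(S,*p)
    for y in(.214,.2246,.236): print(p,y,(o+d*(y-o[1])/d[1]).round(4))
    for x in(.436,.469): print(p,x,(o+d*(x-o[0])/d[0]).round(4))
E
```

```text
(218.8, 218) 0.214 [0.4201 0.214  0.0453]
(218.8, 218) 0.2246 [0.4331 0.2246 0.0356]
(218.8, 218) 0.236 [0.447  0.236  0.0252]
(218.8, 218) 0.436 [0.436  0.227  0.0334]
(218.8, 218) 0.469 [0.469  0.254  0.0087]
(228.8, 213.2) 0.214 [0.4604 0.214  0.0374]
(228.8, 213.2) 0.2246 [0.474  0.2246 0.0276]
(228.8, 213.2) 0.236 [0.4886 0.236  0.017 ]
(228.8, 213.2) 0.436 [0.436 0.195 0.055]
(228.8, 213.2) 0.469 [0.469  0.2207 0.0312]
```

Tips sit about 30 mm above the bench at this TCP, higher than the text suggests. I'll open a little and go down in steps, watching the force.

>>> servo_tool:
  targets:
    - {"claw": 0.25, "tx": 0, "ty": 0, "tz": 0, "turn": 0}
    - {"claw": 0.25, "tx": 0, "ty": 0, "tz": 0, "turn": 0}
    - {"claw": 0.25, "tx": 0, "ty": 0, "tz": 0, "turn": 0}
    - {"claw": 0.25, "tx": 0, "ty": 0, "tz": 0, "turn": 0}
    - {"claw": 0.25, "tx": 0, "ty": 0, "tz": -0.02, "turn": 0}
    - {"claw": 0.25, "tx": 0, "ty": 0, "tz": -0.04, "turn": 0}
    - {"claw": 0.25, "tx": 0, "ty": 0, "tz": -0.06, "turn": 0}
    - {"claw": 0.25, "tx": 0, "ty": 0, "tz": -0.08, "turn": 0}
    - {"claw": 0.25, "tx": 0, "ty": 0, "tz": -0.1, "turn": 0}
    - {"claw": 0.25, "tx": 0, "ty": 0, "tz": -0.1, "turn": 0}

```text
t: 13.0
position: [0.4541, 0.2246, -0.0082]
ee_rot: [0.733, 0.68, -0.0, -0.0]
force: [-0.1, 0.6, 0.3]
opening: 0.0531
gripper_force: 0.0
```

```bash
python3 - <<'E'
from h import *
W=bot.grab_frame("wrist");S=bot.grab_frame("scene")
a=cv2.resize(W["img"][180:400,220:420,::-1],(400,440),interpolation=cv2.INTER_CUBIC)
c=cv2.resize(S["img"][190:245,195:245,::-1],(400,440),interpolation=cv2.INTER_CUBIC)
cv2.imwrite("pics/m4.png",np.hstack([a,c]))
E
```

```text
(no output)
```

View pics/m4.png

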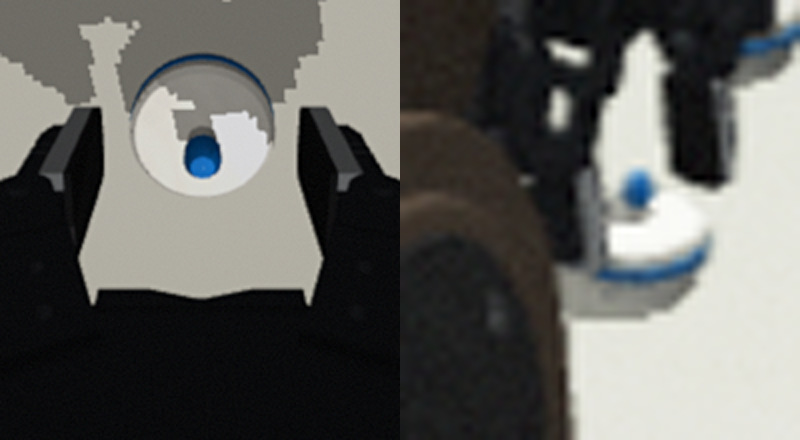

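Wrist and scene rays both put the tips at about 21–27 mm with the TCP at -0.008 and no contact force. I'll go 15 mm lower, then grip.

>>> servo_tool:
  targets:
    - {"claw": 0.25, "tx": 0, "ty": 0, "tz": -0.03, "turn": 0}
    - {"claw": 0.25, "tx": 0, "ty": 0, "tz": -0.06, "turn": 0}
    - {"claw": 0.25, "tx": 0, "ty": 0, "tz": -0.09, "turn": 0}
    - {"claw": 0.25, "tx": 0, "ty": 0, "tz": -0.11, "turn": 0}
    - {"claw": 0.25, "tx": 0, "ty": 0, "tz": -0.13, "turn": 0}
    - {"claw": -0.1, "tx": 0, "ty": 0, "tz": -0.13, "turn": 0}
    - {"claw": -0.2, "tx": 0, "ty": 0, "tz": -0.13, "turn": 0}
    - {"claw": -0.2, "tx": 0, "ty": 0, "tz": -0.13, "turn": 0}
    - {"claw": -0.2, "tx": 0, "ty": 0, "tz": -0.13, "turn": 0}
    - {"claw": -0.2, "tx": 0, "ty": 0, "tz": -0.13, "turn": 0}

```text
t: 14.35
position: [0.454, 0.2246, -0.0208]
ee_rot: [0.733, 0.68, -0.0, 0.0]
force: [-2.5, -1.3, 5.8]
opening: 0.0379
gripper_force: 59.9
```

Opening is 37.9 mm, less than 41, with an upward push. That means it's on the cone edge. I'll regrip 7 mm lower.

>>> servo_tool:
  targets:
    - {"claw": 0.2, "tx": 0, "ty": 0, "tz": 0, "turn": 0}
    - {"claw": 0.2, "tx": 0, "ty": 0, "tz": 0, "turn": 0}
    - {"claw": 0.2, "tx": 0, "ty": 0, "tz": 0, "turn": 0}
    - {"claw": 0.2, "tx": 0, "ty": 0, "tz": -0.03, "turn": 0}
    - {"claw": 0.2, "tx": 0, "ty": 0, "tz": -0.05, "turn": 0}
    - {"claw": 0.2, "tx": 0, "ty": 0, "tz": -0.07, "turn": 0}
    - {"claw": -0.2, "tx": 0, "ty": 0, "tz": -0.07, "turn": 0}
    - {"claw": -0.2, "tx": 0, "ty": 0, "tz": -0.07, "turn": 0}
    - {"claw": -0.2, "tx": 0, "ty": 0, "tz": -0.07, "turn": 0}
    - {"claw": -0.2, "tx": 0, "ty": 0, "tz": -0.07, "turn": 0}

```text
t: 15.6
position: [0.454, 0.2246, -0.028]
ee_rot: [0.733, 0.68, -0.0, 0.0]
force: [-3.2, -1.0, 4.6]
opening: 0.0382
gripper_force: 60.2
```

Same opening 7 mm lower, so it is on the cylindrical rim. Before carrying it, I'll estimate the seat from the V faces in the earlier picture.

```bash
python3 - <<'E'
from h import *
import pickle
W=pickle.load(open("w1.pkl","rb"))
A=lambda x,y:onz(W,355+x*.2375,20+y*.2375,.038)[:2]
B=lambda x,y:onz(W,355+x*.2375,20+y*.2375,.012)[:2]
l=[A(180,138),A(222,110)]; r=[A(232,105),A(255,138)]
print("faces",np.round([l,r],4).tolist())
def ln(a,b):
    d=(b-a)/np.linalg.norm(b-a);n=np.array([d[1],-d[0]]); n*=-np.sign(n[1]) ; return n,n@a
n1,c1=ln(*l);n2,c2=ln(*r)
print("tangent centre",np.linalg.solve([n1,n2],[c1+.0205,c2+.0205]),n1,n2)
print("rest mid near",B(193,285),"left V end",B(150,138),"right",B(250,138),"peak",B(213,120))
print("pad front",onz(W,355+210*.2375,20+312*.2375,.0345)[:2],"pad tip edge",onz(W,355+210*.2375,20+338*.2375,.026)[:2])
# knob bar outer end & marker
K=lambda x,y,z:onz(W,355+(x-400)*.2375,105+y*.2375,z)[:2]
print("marker",K(580,187,.086),K(625,210,.086),"bar end far",K(710,240,.086),K(690,270,.086),"boss ctr",K(610,210,.061))
print("screws housing",K(475,70,.044),K(722,68,.044),K(698,325,.044),"wheel top/bot/right",K(610,85,.0515),K(615,300,.0515),K(715,180,.0515))
E
```

```text
faces [[[0.5499, -0.0257], [0.5624, -0.019]], [[0.5653, -0.0179], [0.5723, -0.0273]]]
tangent centre [ 0.55910891 -0.04401085] [ 0.47067555 -0.88230637] [-0.80350884 -0.59529282]
rest mid near [ 0.56128398 -0.06551459] left V end [ 0.547371   -0.02047278] right [ 0.57915168 -0.02286807] peak [ 0.56733874 -0.01678179]
pad front [ 0.56037346 -0.07530747] pad tip edge [ 0.56293218 -0.08285001]
marker [ 0.53736598 -0.13999598] [ 0.5503162  -0.14758144] bar end far [ 0.57503785 -0.15817671] [ 0.569501   -0.16661299] boss ctr [ 0.55335607 -0.15133208]
screws housing [ 0.51571883 -0.10688909] [ 0.59293135 -0.11210821] [ 0.58795877 -0.19473457] wheel top/bot/right [ 0.5557766 -0.1142113] [ 0.55805025 -0.18230012] [ 0.58908031 -0.14588566]
```

>>> servo_tool:
  targets:
    - {"claw": -0.2, "tx": 0, "ty": 0, "tz": 0.1, "turn": 0}
    - {"claw": -0.2, "tx": 0, "ty": 0, "tz": 0.25, "turn": 0}
    - {"claw": -0.2, "tx": 0, "ty": 0, "tz": 0.4, "turn": 0}
    - {"claw": -0.2, "tx": 0.05, "ty": -0.1, "tz": 0.6, "turn": 0}
    - {"claw": -0.2, "tx": 0.1, "ty": -0.2, "tz": 0.8, "turn": 0}
    - {"claw": -0.2, "tx": 0.2, "ty": -0.35, "tz": 0.9, "turn": 0}
    - {"claw": -0.2, "tx": 0.25, "ty": -0.5, "tz": 0.95, "turn": 0}
    - {"claw": -0.2, "tx": 0.3, "ty": -0.65, "tz": 1.0, "turn": 0}
    - {"claw": -0.2, "tx": 0.35, "ty": -0.8, "tz": 1.0, "turn": 0}
    - {"claw": -0.2, "tx": 0.4, "ty": -0.9, "tz": 1.0, "turn": 0}

```text
t: 16.85
position: [0.4943, 0.1333, 0.0716]
ee_rot: [0.733, 0.68, -0.0, -0.0]
force: [0.9, -0.4, -1.2]
opening: 0.0383
gripper_force: 60.2
```

Seat estimates agree: y about -0.041, x about 0.561. The knob axis is about (0.553, -0.150), with the bar at -33°. I'll carry the cassette to (0.562, -0.0455).

>>> servo_tool:
  targets:
    - {"claw": -0.2, "tx": 0.04, "ty": -0.1, "tz": 0, "turn": 0}
    - {"claw": -0.2, "tx": 0.08, "ty": -0.2, "tz": 0, "turn": 0}
    - {"claw": -0.2, "tx": 0.12, "ty": -0.3, "tz": 0, "turn": 0}
    - {"claw": -0.2, "tx": 0.16, "ty": -0.4, "tz": 0, "turn": 0}
    - {"claw": -0.2, "tx": 0.2, "ty": -0.5, "tz": 0, "turn": 0}
    - {"claw": -0.2, "tx": 0.24, "ty": -0.6, "tz": 0, "turn": 0}
    - {"claw": -0.2, "tx": 0.28, "ty": -0.7, "tz": 0, "turn": 0}
    - {"claw": -0.2, "tx": 0.32, "ty": -0.8, "tz": 0, "turn": 0}
    - {"claw": -0.2, "tx": 0.36, "ty": -0.9, "tz": 0, "turn": 0}
    - {"claw": -0.2, "tx": 0.4, "ty": -1.0, "tz": 0, "turn": 0}

```text
t: 18.1
position: [0.5345, 0.034, 0.0719]
ee_rot: [0.733, 0.68, -0.0, 0.0]
force: [0.5, 0.4, -0.5]
opening: 0.0381
gripper_force: 60.2
```

>>> servo_tool:
  targets:
    - {"claw": -0.2, "tx": 0.04, "ty": -0.12, "tz": 0, "turn": 0}
    - {"claw": -0.2, "tx": 0.08, "ty": -0.24, "tz": 0, "turn": 0}
    - {"claw": -0.2, "tx": 0.12, "ty": -0.36, "tz": 0, "turn": 0}
    - {"claw": -0.2, "tx": 0.16, "ty": -0.48, "tz": 0, "turn": 0}
    - {"claw": -0.2, "tx": 0.2, "ty": -0.6, "tz": 0, "turn": 0}
    - {"claw": -0.2, "tx": 0.24, "ty": -0.7, "tz": 0, "turn": 0}
    - {"claw": -0.2, "tx": 0.277, "ty": -0.79, "tz": 0, "turn": 0}
    - {"claw": -0.2, "tx": 0.277, "ty": -0.79, "tz": -0.1, "turn": 0}
    - {"claw": -0.2, "tx": 0.277, "ty": -0.79, "tz": -0.25, "turn": 0}
    - {"claw": -0.2, "tx": 0.277, "ty": -0.79, "tz": -0.4, "turn": 0}

```text
t: 19.35
position: [0.5614, -0.0438, 0.0305]
ee_rot: [0.733, 0.68, -0.0, -0.0]
force: [-0.6, -0.3, -1.1]
opening: 0.038
gripper_force: 60.2
```

```bash
python3 - <<'E'
from h import *
import pickle
W=bot.grab_frame("wrist");D=bot.grab_frame("side");pickle.dump((W,D),open("w3.pkl","wb"))
a=cv2.resize(W["img"][100:320,220:420,::-1],(400,440),interpolation=cv2.INTER_CUBIC)
c=cv2.resize(D["img"][165:231,275:335,::-1],(400,440),interpolation=cv2.INTER_CUBIC)
cv2.imwrite("pics/m5.png",np.hstack([a,c])); print(bot.sense()["position"])
E
```

```text
[ 0.56017317 -0.04401654  0.02958897]
```

View pics/m5.png

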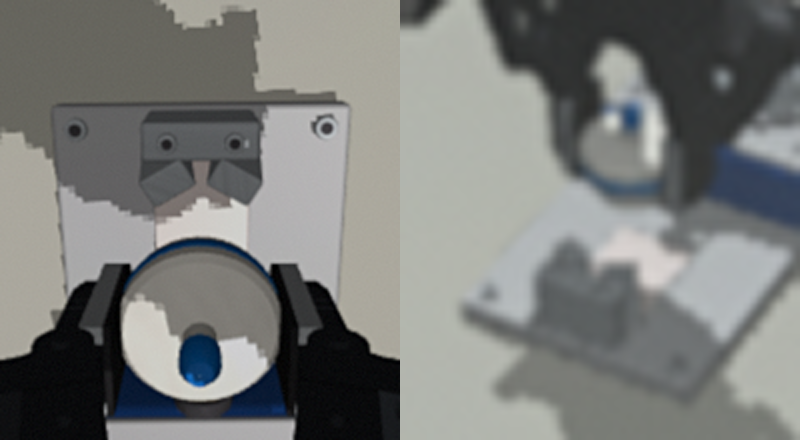

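The view now shows the V clearly in the wrist crop, with faces from (157,208) to (197,187) and from (208,185) to (245,207). The cassette is held level, plug up. I'll compute the tangent seat.

```bash
python3 - <<'E'
from h import *
import pickle
W,_=pickle.load(open("w3.pkl","rb"))
for z in(.036,.038):
    A=lambda x,y:onz(W,220+x/2,100+y/2,z)[:2]
    l=[A(157,208),A(197,187)]; r=[A(208,185),A(245,207)]
    def ln(a,b):
        d=(b-a)/np.linalg.norm(b-a);n=np.array([d[1],-d[0]]); n*=-np.sign(n[1]) ; return n,n@a
    n1,c1=ln(*l);n2,c2=ln(*r)
    print(np.round([l,r],4).tolist(),"seat",np.linalg.solve([n1,n2],[c1+.0205,c2+.0205]),n1,n2)
B=lambda x,y:onz(W,220+x/2,100+y/2,.012)[:2]
print("rest",B(155,222),B(248,222)); C=lambda x,y:onz(W,220+x/2,100+y/2,.01)[:2]
print("plate",C(52,103),C(350,103))
print("rim centre now z guess", [onz(W,220+200/2,100+360/2,z)[:2] for z in(.095,.09,.085)])
E
```

```text
[[[0.549, -0.0262], [0.5619, -0.0204]], [[0.5653, -0.02], [0.5763, -0.028]]] seat [ 0.56193035 -0.04288377] [ 0.41224396 -0.9110735 ] [-0.58626009 -0.8101229 ]
[[[0.5492, -0.0256], [0.5619, -0.0198]], [[0.5653, -0.0195], [0.5761, -0.0273]]] seat [ 0.56195426 -0.04233099] [ 0.41224396 -0.9110735 ] [-0.58626009 -0.8101229 ]
rest [ 0.54522661 -0.03909518] [ 0.57849884 -0.04157227]
plate [0.51412398 0.00561098] [ 0.61547583 -0.00194565]
rim centre now z guess [array([ 0.56115238, -0.04264659]), array([ 0.56090981, -0.04590266]), array([ 0.56066724, -0.04915873])]
```

>>> servo_tool:
  targets:
    - {"claw": -0.2, "tx": 0.01, "ty": -0.035, "tz": -0.1, "turn": 0}
    - {"claw": -0.2, "tx": 0.01, "ty": -0.035, "tz": -0.2, "turn": 0}
    - {"claw": -0.2, "tx": 0.01, "ty": -0.035, "tz": -0.3, "turn": 0}
    - {"claw": -0.2, "tx": 0.01, "ty": -0.035, "tz": -0.37, "turn": 0}
    - {"claw": -0.2, "tx": 0.01, "ty": -0.035, "tz": -0.42, "turn": 0}
    - {"claw": -0.2, "tx": 0.01, "ty": -0.035, "tz": -0.45, "turn": 0}
    - {"claw": -0.2, "tx": 0.01, "ty": -0.035, "tz": -0.45, "turn": 0}
    - {"claw": -0.2, "tx": 0.01, "ty": -0.035, "tz": -0.45, "turn": 0}
    - {"claw": -0.2, "tx": 0.01, "ty": -0.035, "tz": -0.45, "turn": 0}
    - {"claw": -0.2, "tx": 0.01, "ty": -0.035, "tz": -0.45, "turn": 0}

```text
t: 20.7
position: [0.563, -0.0479, -0.0129]
ee_rot: [0.733, 0.68, 0.0, 0.0]
force: [-0.5, -1.1, -1.8]
opening: 0.0384
gripper_force: 60.2
```

>>> servo_tool:
  targets:
    - {"claw": -0.2, "tx": 0, "ty": 0, "tz": -0.015, "turn": 0}
    - {"claw": -0.2, "tx": 0, "ty": 0, "tz": -0.03, "turn": 0}
    - {"claw": -0.2, "tx": 0, "ty": 0, "tz": -0.03, "turn": 0}
    - {"claw": 0.3, "tx": 0, "ty": 0, "tz": -0.03, "turn": 0}
    - {"claw": 0.3, "tx": 0, "ty": 0, "tz": -0.03, "turn": 0}
    - {"claw": 0.3, "tx": 0, "ty": 0, "tz": -0.03, "turn": 0}
    - {"claw": 0.3, "tx": 0, "ty": 0, "tz": 0.05, "turn": 0}
    - {"claw": 0.3, "tx": 0, "ty": 0, "tz": 0.3, "turn": 0}
    - {"claw": 0.3, "tx": 0, "ty": 0, "tz": 0.6, "turn": 0}
    - {"claw": 0.3, "tx": 0, "ty": 0, "tz": 0.9, "turn": 0}

```text
t: 21.95
position: [0.5629, -0.0477, 0.0783]
ee_rot: [0.733, 0.68, 0.0, 0.0]
force: [0.8, 0.0, 0.8]
opening: 0.0555
gripper_force: 0.0
```

Released. Moving to above the knob, with the fingers turned across the bar.

>>> servo_tool:
  targets:
    - {"claw": 0.3, "tx": -0.01, "ty": -0.05, "tz": 0.1, "turn": 0.06}
    - {"claw": 0.3, "tx": -0.02, "ty": -0.15, "tz": 0.2, "turn": 0.13}
    - {"claw": 0.3, "tx": -0.03, "ty": -0.25, "tz": 0.3, "turn": 0.2}
    - {"claw": 0.3, "tx": -0.04, "ty": -0.37, "tz": 0.4, "turn": 0.27}
    - {"claw": 0.3, "tx": -0.05, "ty": -0.5, "tz": 0.5, "turn": 0.34}
    - {"claw": 0.3, "tx": -0.06, "ty": -0.6, "tz": 0.5, "turn": 0.41}
    - {"claw": 0.3, "tx": -0.07, "ty": -0.7, "tz": 0.5, "turn": 0.48}
    - {"claw": 0.3, "tx": -0.08, "ty": -0.8, "tz": 0.5, "turn": 0.55}
    - {"claw": 0.3, "tx": -0.09, "ty": -0.9, "tz": 0.5, "turn": 0.62}
    - {"claw": 0.3, "tx": -0.1, "ty": -1.0, "tz": 0.5, "turn": 0.686}

```text
t: 23.2
position: [0.5528, -0.1483, 0.1275]
ee_rot: [0.279, 0.96, -0.0, 0.0]
force: [-0.7, 0.0, -0.3]
opening: 0.0556
gripper_force: 0.0
```

```bash
python3 - <<'E'
from h import *
import pickle
W=bot.grab_frame("wrist");D=bot.grab_frame("side");pickle.dump((W,D),open("w4.pkl","wb"))
a=cv2.resize(W["img"][100:320,220:420,::-1],(400,440),interpolation=cv2.INTER_CUBIC)
c=cv2.resize(D["img"][160:226,280:340,::-1],(400,440),interpolation=cv2.INTER_CUBIC)
cv2.imwrite("pics/m6.png",np.hstack([a,c])); s=bot.sense();print(s["position"],s["t"],np.round(s["joint_positions"],2))
print(proj(W,[.553,-.15,.086]),proj(W,[.553+.0194,-.15-.0124,.086]))
E
```

```text
[ 0.55262507 -0.14935911  0.12709862] 23.3 [ 0.73  0.56 -0.81  1.75  0.47  1.04  0.75]
(np.float64(319.0596188222402), np.float64(207.50276776296545)) (np.float64(318.9798325398321), np.float64(233.94708899380907))
```

View pics/m6.png

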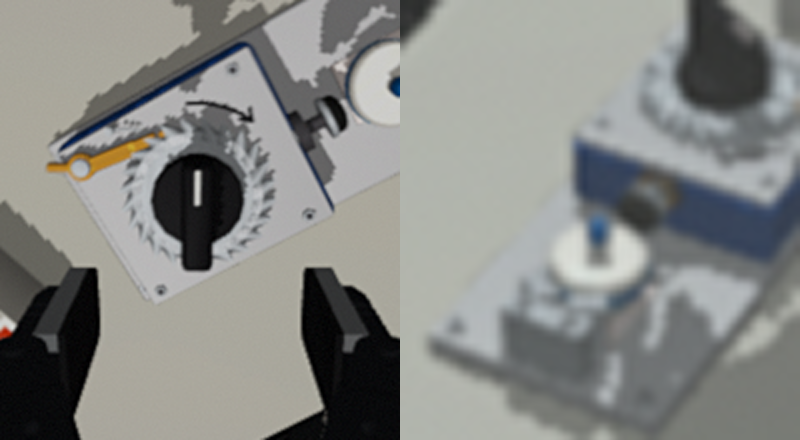

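The bar is vertical in the wrist crop (x≈198, i.e. u≈319), so it's square to the fingers and centred. In the side crop the cassette stands upright on the rest, in front of the pad with a small gap to the V. I'll narrow the fingers and measure the tip height numerically.

>>> servo_tool:
  targets:
    - {"claw": -0.4, "tx": 0, "ty": 0, "tz": -0.05, "turn": 0}
    - {"claw": -0.4, "tx": 0, "ty": 0, "tz": -0.1, "turn": 0}
    - {"claw": -0.4, "tx": 0, "ty": 0, "tz": -0.15, "turn": 0}
    - {"claw": -0.4, "tx": 0, "ty": 0, "tz": -0.2, "turn": 0}
    - {"claw": -0.4, "tx": 0, "ty": 0, "tz": -0.2, "turn": 0}
    - {"claw": -0.4, "tx": 0, "ty": 0, "tz": -0.2, "turn": 0}
    - {"claw": -0.4, "tx": 0, "ty": 0, "tz": -0.2, "turn": 0}
    - {"claw": -0.4, "tx": 0, "ty": 0, "tz": -0.2, "turn": 0}
    - {"claw": -0.4, "tx": 0, "ty": 0, "tz": -0.2, "turn": 0}
    - {"claw": -0.4, "tx": 0, "ty": 0, "tz": -0.2, "turn": 0}

```text
t: 24.55
position: [0.5529, -0.1479, 0.107]
ee_rot: [0.28, 0.96, 0.0, 0.0]
force: [-0.0, 0.2, -0.5]
opening: 0.0257
gripper_force: 0.0
```

```bash
python3 - <<'E'
from h import *
import pickle
W=bot.grab_frame("wrist");D=bot.grab_frame("side");S=bot.grab_frame("scene");pickle.dump((W,D,S),open("w5.pkl","wb"))
s=bot.sense();print(s["position"],s["opening"],s["t"])
g=W["img"].max(2)
for v in range(200,300,4): print(v,''.join('#' if x<45 else '+' if x<80 else '-' if x<130 else '.' for x in g[v,256:384:2]))
E
```

```text
[ 0.55291853 -0.14788771  0.10692849] 0.025678082486750634 24.7
200 ....................###########.-###########...--...............
204 .............-.....+###########.-###########......--............
208 ...................############.-###########....................
212 ...................-########################......-..........---
216 ....................#######################..................--.
220 ................-....-####################......................
224 .......................#################-......-................
228 ..........................+##########-......--..................
232 ..............++++###......########+........###++++.............
236 .............-++++###.....-#########....-...###++++.............
240 .........####+++++###......+########........###+++++###+........
244 .......#####+++++####......-#######.........####++++######......
248 ......######+++++####.......................####+++++######.....
252 .....######+++++#####.......................####++++++#####+....
256 ....+######+++++#####+......................#####+++++######-...
260 ...-######+++++######......................-#####++++++######...
264 ..+#########+--+#####.......................#####+--+##########-
268 ##############-+#####.......................#####+-#############
272 ####################-.......................+###################
276 ####################........................-###################
280 ####################.........................###################
284 ###################-.........................+##################
288 ###################..........................-##################
292 ###################...........................##################
296 ###################...........................##################
```

Tips are at about TCP+25 mm for this opening (gap 46 px ↔ 25.7 mm). I'll go down so the tips stop near z = 0.067, above the 0.061 boss, then close on the bar.

>>> servo_tool:
  targets:
    - {"claw": -0.4, "tx": -0.005, "ty": -0.015, "tz": -0.1, "turn": 0}
    - {"claw": -0.4, "tx": -0.005, "ty": -0.015, "tz": -0.2, "turn": 0}
    - {"claw": -0.4, "tx": -0.005, "ty": -0.015, "tz": -0.3, "turn": 0}
    - {"claw": -0.4, "tx": -0.005, "ty": -0.015, "tz": -0.4, "turn": 0}
    - {"claw": -0.4, "tx": -0.005, "ty": -0.015, "tz": -0.5, "turn": 0}
    - {"claw": -0.4, "tx": -0.005, "ty": -0.015, "tz": -0.58, "turn": 0}
    - {"claw": -0.4, "tx": -0.005, "ty": -0.015, "tz": -0.63, "turn": 0}
    - {"claw": -0.4, "tx": -0.005, "ty": -0.015, "tz": -0.63, "turn": 0}
    - {"claw": -0.4, "tx": -0.005, "ty": -0.015, "tz": -0.63, "turn": 0}
    - {"claw": -0.4, "tx": -0.005, "ty": -0.015, "tz": -0.63, "turn": 0}

```text
t: 25.95
position: [0.5527, -0.1494, 0.0443]
ee_rot: [0.28, 0.96, 0.0, 0.0]
force: [0.2, -0.3, -0.3]
opening: 0.0255
gripper_force: 0.0
```

>>> servo_tool:
  targets:
    - {"claw": -0.9, "tx": 0, "ty": 0, "tz": 0, "turn": 0}
    - {"claw": -0.9, "tx": 0, "ty": 0, "tz": 0, "turn": 0}
    - {"claw": -0.9, "tx": 0, "ty": 0, "tz": 0, "turn": 0}
    - {"claw": -0.9, "tx": 0, "ty": 0, "tz": 0, "turn": 0}
    - {"claw": -0.9, "tx": 0, "ty": 0, "tz": 0, "turn": 0}
    - {"claw": -0.9, "tx": 0, "ty": 0, "tz": 0, "turn": 0}
    - {"claw": -0.9, "tx": 0, "ty": 0, "tz": 0, "turn": 0}
    - {"claw": -0.9, "tx": 0, "ty": 0, "tz": 0, "turn": 0}
    - {"claw": -0.9, "tx": 0, "ty": 0, "tz": 0, "turn": 0}
    - {"claw": -0.9, "tx": 0, "ty": 0, "tz": 0, "turn": 0}

```text
t: 27.2
position: [0.5527, -0.1492, 0.0444]
ee_rot: [0.28, 0.96, 0.0, 0.0]
force: [-1.0, 0.8, 5.5]
opening: 0.0116
gripper_force: 59.5
```

```bash
cat > st.py <<'E'
from h import *
import pickle,sys
s=bot.sense();q=s["ee_rot"];a=2*np.arctan2(q[1],q[0])-np.pi/2
W=bot.grab_frame("wrist");S=bot.grab_frame("scene");D=bot.grab_frame("side");pickle.dump((W,S,D),open(sys.argv[1],"wb"))
print("yaw",round(a,4),"pos",s["position"].round(4),"F",np.round(s["force"],1),"M",np.round(s["wrist_torque"],3),"tau7",np.round(s["joint_torque"][-1],3),"open",round(s["opening"],4),"t",s["t"])
E
python3 st.py k0.pkl
```

```text
yaw 1.0027 pos [ 0.5527 -0.1492  0.0444] F [-1.   0.8  5.5] M [ 0.134  0.195 -0.07 ] tau7 0.09 open 0.0116 t 27.2
```

Bar gripped (11.6 mm reading for 13, the same −2 mm bias as on the cassette). I'll wind one tooth per call, stopping about 0.04 rad past each tooth to compare torque at the same phase and track the plug.

>>> servo_tool:
  targets:
    - {"claw": -0.9, "tx": 0, "ty": 0, "tz": 0, "turn": -0.04}
    - {"claw": -0.9, "tx": 0, "ty": 0, "tz": 0, "turn": -0.08}
    - {"claw": -0.9, "tx": 0, "ty": 0, "tz": 0, "turn": -0.12}
    - {"claw": -0.9, "tx": 0, "ty": 0, "tz": 0, "turn": -0.16}
    - {"claw": -0.9, "tx": 0, "ty": 0, "tz": 0, "turn": -0.19}
    - {"claw": -0.9, "tx": 0, "ty": 0, "tz": 0, "turn": -0.19}
    - {"claw": -0.9, "tx": 0, "ty": 0, "tz": 0, "turn": -0.19}
    - {"claw": -0.9, "tx": 0, "ty": 0, "tz": 0, "turn": -0.19}
    - {"claw": -0.9, "tx": 0, "ty": 0, "tz": 0, "turn": -0.19}
    - {"claw": -0.9, "tx": 0, "ty": 0, "tz": 0, "turn": -0.19}

```text
t: 28.6
position: [0.5532, -0.1486, 0.0444]
ee_rot: [0.419, 0.908, 0.001, 0.001]
force: [1.3, 3.2, 5.5]
opening: 0.0112
gripper_force: 59.6
```

```bash
cat > st.py <<'E'
from h import *
import pickle,sys
M=[];T=[]
def rd():
    s=bot.sense();M.append(s["wrist_torque"]);T.append(s["joint_torque"][-1]);return s
F={}
for n in("wrist","side","wrist"): rd();F[n]=bot.grab_frame(n)
s=rd();q=s["ee_rot"];a=2*np.arctan2(q[1],q[0])-np.pi/2
a=(a+np.pi)%(2*np.pi)-np.pi
pickle.dump(F,open(sys.argv[1],"wb"))
print("wound",round(1.0027-a,4),"teeth",round((1.0027-a)/.2618,3),"Mz",np.round([m[2] for m in M],3),"tau7",np.round(T,3),"F",np.round(s["force"],1),"open",round(s["opening"],4),"t",s["t"])
for n in F:
    f=F[n];m=cv2.inRange(cv2.cvtColor(f["img"],cv2.COLOR_RGB2HSV),(95,130,60),(125,255,255))
    k,l,st,ce=cv2.connectedComponentsWithStats(m)
    for i in range(1,k):
        p=onz(f,*ce[i],.049)
        if st[i][4]>3 and abs(p[0]-.562)<.012 and abs(p[1]+.044)<.014: print(n,"plug",st[i].tolist(),p[:2].round(4))
E
python3 st.py k1.pkl
```

```text
wound 0.2968 teeth 1.134 Mz [0.075 0.073 0.108 0.122] tau7 [-0.1 -0.1 -0.1 -0.1] F [1.3 2.6 5.5] open 0.0112 t 28.75
wrist plug [439, 106, 18, 16, 199] [ 0.562  -0.0474]
side plug [309, 193, 2, 3, 4] [ 0.5618 -0.0447]
```

>>> servo_tool:
  targets:
    - {"claw": -0.9, "tx": 0, "ty": 0, "tz": 0, "turn": -0.04}
    - {"claw": -0.9, "tx": 0, "ty": 0, "tz": 0, "turn": -0.08}
    - {"claw": -0.9, "tx": 0, "ty": 0, "tz": 0, "turn": -0.12}
    - {"claw": -0.9, "tx": 0, "ty": 0, "tz": 0, "turn": -0.15}
    - {"claw": -0.9, "tx": 0, "ty": 0, "tz": 0, "turn": -0.1667}
    - {"claw": -0.9, "tx": 0, "ty": 0, "tz": 0, "turn": -0.1667}
    - {"claw": -0.9, "tx": 0, "ty": 0, "tz": 0, "turn": -0.1667}
    - {"claw": -0.9, "tx": 0, "ty": 0, "tz": 0, "turn": -0.1667}
    - {"claw": -0.9, "tx": 0, "ty": 0, "tz": 0, "turn": -0.1667}
    - {"claw": -0.9, "tx": 0, "ty": 0, "tz": 0, "turn": -0.1667}

```text
t: 30.0
position: [0.5538, -0.1483, 0.0444]
ee_rot: [0.534, 0.846, 0.001, 0.001]
force: [3.4, 4.0, 3.6]
opening: 0.0113
gripper_force: 59.4
```

```bash
python3 st.py k2.pkl
```

```text
wound 0.5583 teeth 2.133 Mz [0.151 0.158 0.04  0.136] tau7 [-0.127 -0.127 -0.127 -0.127] F [3.2 3.5 3.6] open 0.0112 t 30.15
wrist plug [406, 70, 19, 18, 261] [ 0.5622 -0.0452]
```

>>> servo_tool:
  targets:
    - {"claw": -0.9, "tx": 0, "ty": 0, "tz": 0, "turn": -0.04}
    - {"claw": -0.9, "tx": 0, "ty": 0, "tz": 0, "turn": -0.08}
    - {"claw": -0.9, "tx": 0, "ty": 0, "tz": 0, "turn": -0.12}
    - {"claw": -0.9, "tx": 0, "ty": 0, "tz": 0, "turn": -0.15}
    - {"claw": -0.9, "tx": 0, "ty": 0, "tz": 0, "turn": -0.1667}
    - {"claw": -0.9, "tx": 0, "ty": 0, "tz": 0, "turn": -0.1667}
    - {"claw": -0.9, "tx": 0, "ty": 0, "tz": 0, "turn": -0.1667}
    - {"claw": -0.9, "tx": 0, "ty": 0, "tz": 0, "turn": -0.1667}
    - {"claw": -0.9, "tx": 0, "ty": 0, "tz": 0, "turn": -0.1667}
    - {"claw": -0.9, "tx": 0, "ty": 0, "tz": 0, "turn": -0.1667}

```text
t: 31.4
position: [0.5544, -0.1481, 0.0444]
ee_rot: [0.64, 0.769, 0.002, 0.001]
force: [5.5, 5.6, 1.8]
opening: 0.0115
gripper_force: 59.2
```

```bash
python3 st.py k3.pkl
```

```text
wound 0.8199 teeth 3.132 Mz [0.227 0.211 0.168 0.256] tau7 [-0.197 -0.197 -0.197 -0.197] F [5.5 4.5 1.2] open 0.0113 t 31.55
wrist plug [363, 42, 18, 20, 269] [ 0.5627 -0.0419]
```

>>> servo_tool:
  targets:
    - {"claw": -0.9, "tx": 0, "ty": 0, "tz": 0, "turn": -0.02}
    - {"claw": -0.9, "tx": 0, "ty": 0, "tz": 0, "turn": -0.04}
    - {"claw": -0.9, "tx": 0, "ty": 0, "tz": 0, "turn": -0.06}
    - {"claw": -0.9, "tx": 0, "ty": 0, "tz": 0, "turn": -0.08}
    - {"claw": -0.9, "tx": 0, "ty": 0, "tz": 0, "turn": -0.08}
    - {"claw": -0.9, "tx": 0, "ty": 0, "tz": 0, "turn": -0.08}
    - {"claw": -0.9, "tx": 0, "ty": 0, "tz": 0, "turn": -0.08}
    - {"claw": -0.9, "tx": 0, "ty": 0, "tz": 0, "turn": -0.08}
    - {"claw": -0.9, "tx": 0, "ty": 0, "tz": 0, "turn": -0.08}
    - {"claw": -0.9, "tx": 0, "ty": 0, "tz": 0, "turn": -0.08}

```text
t: 32.8
position: [0.5547, -0.148, 0.0444]
ee_rot: [0.687, 0.727, 0.002, 0.001]
force: [6.5, 3.9, 0.2]
opening: 0.0114
gripper_force: 59.1
```

```bash
python3 st.py k35.pkl
```

```text
wound 0.9454 teeth 3.611 Mz [0.254 0.267 0.212 0.193] tau7 [-0.247 -0.247 -0.247 -0.247] F [ 6.5  3.9 -0. ] open 0.0116 t 32.95
wrist plug [339, 36, 17, 20, 270] [ 0.5628 -0.0418]
```

The plug is unmoved since 3.13 teeth, so the cassette is home. The torque there corresponds to only about 5 N, so contact came right around tooth 3. To settle which side of click 3 it was, I'll measure the plug relative to the fixed plate screws in the stored wrist frames.

```bash
python3 - <<'E'
from h import *
import pickle
W0,_=pickle.load(open("w3.pkl","rb"))
sc=[onz(W0,220+75/2,100+129/2,.01),onz(W0,220+325/2,100+127/2,.01)]
# V-block-top screws
sc+= [onz(W0,220+166/2,100+144/2,.04),onz(W0,220+235/2,100+143/2,.04)]
for k in("k1","k2","k3","k35"):
    f=pickle.load(open(k+".pkl","rb"))["wrist"];g=cv2.cvtColor(f["img"],cv2.COLOR_RGB2GRAY).astype(float)
    m=cv2.inRange(cv2.cvtColor(f["img"],cv2.COLOR_RGB2HSV),(95,130,60),(125,255,255))
    l_,l,st,ce=cv2.connectedComponentsWithStats(m)
    pl=[ce[i] for i in range(1,l_) if st[i][4]>100 and np.hypot(*(onz(f,*ce[i],.049)[:2]-[.562,-.044]))<.015]
    out=[]
    for s in sc:
        u,v=proj(f,s);u0,v0=int(round(u)),int(round(v))
        if not(8<u0<632 and 8<v0<392): out.append(None);continue
        R=g[v0-6:v0+7,u0-6:u0+7];w=np.clip(np.median(R)-25-R,0,None)
        if w.sum()<50: out.append(None);continue
        y,x=np.mgrid[-6:7,-6:7];out.append((round(float((w*x).sum()/w.sum()+u0-u),2),round(float((w*y).sum()/w.sum()+v0-v),2)))
    print(k,[np.round(p,1).tolist() for p in pl],[onz(f,*p,.05)[:2].round(4) for p in pl],out)
E
```

```text
k1 [[447.9, 112.7]] [array([ 0.5617, -0.0477])] [(1.31, -0.91), (0.87, -1.0), (-1.1, -0.37), (-1.43, -0.84)]
k2 [[415.0, 78.4]] [array([ 0.562 , -0.0455])] [None, (0.57, -1.15), None, (-1.5, -0.4)]
k3 [[371.7, 51.2]] [array([ 0.5626, -0.0421])] [None, (0.12, -1.36), None, None]
k35 [[347.1, 45.5]] [array([ 0.5627, -0.042 ])] [None, (0.07, -1.44), None, None]
```

>>> servo_tool:
  targets:
    - {"claw": -0.9, "tx": 0, "ty": 0, "tz": 0, "turn": -0.02}
    - {"claw": -0.9, "tx": 0, "ty": 0, "tz": 0, "turn": -0.04}
    - {"claw": -0.9, "tx": 0, "ty": 0, "tz": 0, "turn": -0.06}
    - {"claw": -0.9, "tx": 0, "ty": 0, "tz": 0, "turn": -0.0867}
    - {"claw": -0.9, "tx": 0, "ty": 0, "tz": 0, "turn": -0.0867}
    - {"claw": -0.9, "tx": 0, "ty": 0, "tz": 0, "turn": -0.0867}
    - {"claw": -0.9, "tx": 0, "ty": 0, "tz": 0, "turn": -0.0867}
    - {"claw": -0.9, "tx": 0, "ty": 0, "tz": 0, "turn": -0.0867}
    - {"claw": -0.9, "tx": 0, "ty": 0, "tz": 0, "turn": -0.0867}
    - {"claw": -0.9, "tx": 0, "ty": 0, "tz": 0, "turn": -0.0867}

```text
t: 34.2
position: [0.5551, -0.148, 0.0444]
ee_rot: [0.734, 0.679, 0.002, 0.001]
force: [7.0, 3.3, -1.2]
opening: 0.011
gripper_force: 58.9
```

```bash
python3 st.py k4.pkl
```

```text
wound 1.0814 teeth 4.131 Mz [0.267 0.275 0.314 0.315] tau7 [-0.293 -0.293 -0.293 -0.293] F [ 7.3  3.9 -0.8] open 0.0113 t 34.35
wrist plug [312, 34, 17, 20, 271] [ 0.563  -0.0417]
```

Torque rises by about 5 N per click. Estimated force is about 9–10 N at tooth 4, which makes about 14.5 N at tooth 5 and nearly 20 N at tooth 6. Home therefore fell just after click 3, click 4 was the first, and tooth 5 is the second, the right grip. I'll wind just past it.

>>> servo_tool:
  targets:
    - {"claw": -0.9, "tx": 0, "ty": 0, "tz": 0, "turn": -0.04}
    - {"claw": -0.9, "tx": 0, "ty": 0, "tz": 0, "turn": -0.08}
    - {"claw": -0.9, "tx": 0, "ty": 0, "tz": 0, "turn": -0.12}
    - {"claw": -0.9, "tx": 0, "ty": 0, "tz": 0, "turn": -0.14}
    - {"claw": -0.9, "tx": 0, "ty": 0, "tz": 0, "turn": -0.155}
    - {"claw": -0.9, "tx": 0, "ty": 0, "tz": 0, "turn": -0.163}
    - {"claw": -0.9, "tx": 0, "ty": 0, "tz": 0, "turn": -0.163}
    - {"claw": -0.9, "tx": 0, "ty": 0, "tz": 0, "turn": -0.163}
    - {"claw": -0.9, "tx": 0, "ty": 0, "tz": 0, "turn": -0.163}
    - {"claw": -0.9, "tx": 0, "ty": 0, "tz": 0, "turn": -0.163}

```text
t: 35.6
position: [0.5557, -0.1482, 0.0445]
ee_rot: [0.815, 0.58, 0.003, 0.001]
force: [10.1, 4.2, -2.2]
opening: 0.0113
gripper_force: 59.0
```

```bash
python3 st.py k5.pkl
```

```text
wound 1.3372 teeth 5.108 Mz [0.491 0.436 0.41  0.369] tau7 [-0.406 -0.406 -0.406 -0.406] F [10.5  3.1 -2.1] open 0.0112 t 35.75
wrist plug [260, 41, 18, 20, 274] [ 0.5632 -0.0417]
```

Back off slightly to see whether the pawl takes the load.

>>> servo_tool:
  targets:
    - {"claw": -0.9, "tx": 0, "ty": 0, "tz": 0, "turn": 0.01}
    - {"claw": -0.9, "tx": 0, "ty": 0, "tz": 0, "turn": 0.02}
    - {"claw": -0.9, "tx": 0, "ty": 0, "tz": 0, "turn": 0.022}
    - {"claw": -0.9, "tx": 0, "ty": 0, "tz": 0, "turn": 0.022}
    - {"claw": -0.9, "tx": 0, "ty": 0, "tz": 0, "turn": 0.022}
    - {"claw": -0.9, "tx": 0, "ty": 0, "tz": 0, "turn": 0.022}
    - {"claw": -0.9, "tx": 0, "ty": 0, "tz": 0, "turn": 0.022}
    - {"claw": -0.9, "tx": 0, "ty": 0, "tz": 0, "turn": 0.022}
    - {"claw": -0.9, "tx": 0, "ty": 0, "tz": 0, "turn": 0.022}
    - {"claw": -0.9, "tx": 0, "ty": 0, "tz": 0, "turn": 0.022}

```text
t: 37.0
position: [0.5557, -0.1481, 0.0444]
ee_rot: [0.805, 0.593, 0.003, 0.001]
force: [9.0, 3.9, -2.0]
opening: 0.0112
gripper_force: 58.9
```

```bash
python3 st.py k6.pkl
```

```text
wound 1.3033 teeth 4.978 Mz [0.056 0.04  0.005 0.054] tau7 [-0.044 -0.044 -0.044 -0.044] F [ 9.6  4.6 -2.5] open 0.0111 t 37.15
wrist plug [267, 39, 17, 21, 274] [ 0.5632 -0.0416]
```

The load dropped from 0.41 to 0.04 N m, so the pawl holds on tooth 5. I'll unload the sideways push, open and rise.

>>> servo_tool:
  targets:
    - {"claw": -0.9, "tx": 0.02, "ty": 0.01, "tz": 0, "turn": 0}
    - {"claw": -0.9, "tx": 0.03, "ty": 0.01, "tz": 0, "turn": 0}
    - {"claw": -0.9, "tx": 0.03, "ty": 0.01, "tz": 0, "turn": 0}
    - {"claw": -0.4, "tx": 0.03, "ty": 0.01, "tz": 0, "turn": 0}
    - {"claw": -0.3, "tx": 0.03, "ty": 0.01, "tz": 0, "turn": 0}
    - {"claw": -0.3, "tx": 0.03, "ty": 0.01, "tz": 0, "turn": 0}
    - {"claw": -0.3, "tx": 0.03, "ty": 0.01, "tz": 0.15, "turn": 0}
    - {"claw": -0.3, "tx": 0.03, "ty": 0.01, "tz": 0.4, "turn": 0}
    - {"claw": -0.3, "tx": 0.03, "ty": 0.01, "tz": 0.7, "turn": 0}
    - {"claw": -0.3, "tx": 0.03, "ty": 0.01, "tz": 1.0, "turn": 0}

```text
t: 38.4
position: [0.5555, -0.1483, 0.1459]
ee_rot: [0.806, 0.592, 0.0, 0.0]
force: [0.0, 0.3, 0.1]
opening: 0.0298
gripper_force: 0.0
```

```bash
python3 st.py k7.pkl; python3 - <<'E'
from h import *
import pickle
W=pickle.load(open("k7.pkl","rb"))["wrist"]
# bar direction from white marker on knob top
g=W["img"]; u,v=map(int,proj(W,[.5555,-.149,.086])); print(u,v)
R=cv2.cvtColor(g,cv2.COLOR_RGB2GRAY)[v-35:v+36,u-35:u+36]
m=(R<45).astype(np.uint8);k,l,st,ce=cv2.connectedComponentsWithStats(m);i=1+np.argmax(st[1:,4])
hole=((l!=i)&(R>120)).astype(np.uint8);k2,l2,s2,c2=cv2.connectedComponentsWithStats(hole)
for j in range(1,k2):
    if 5<s2[j][4]<200 and s2[j][0]>0 and s2[j][1]>0 and s2[j][0]+s2[j][2]<71 and s2[j][1]+s2[j][3]<71:
        ys,xs=np.where(l2==j);P=np.array([onz(W,a+u-35,b+v-35,.086)[:2] for a,b in zip(xs,ys)]);P-=P.mean(0)
        d=np.linalg.svd(P)[2][0];print(s2[j].tolist(),np.degrees(np.arctan2(d[1],d[0]))%180)
E
```

```text
wound 1.3057 teeth 4.987 Mz [-0.033  0.005  0.01   0.008] tau7 [-0.301 -0.17   0.22   0.108] F [-1.1 -0.1 -0.5] open 0.03 t 38.55
wrist plug [285, 70, 10, 11, 83] [ 0.563  -0.0414]
317 199
[29, 5, 6, 2, 8] 170.13857739485272
[34, 15, 3, 16, 48] 72.46530587351924
```

The marker shows the bar at -107.5°, exactly 5 teeth (75°) from its start at -32.5°. The cassette is home and the arm is clear.

```bash
python3 -c "
from bench import bot
print(bot.hand_in())"
```

```text
the job is handed in; nothing more can be done
None
```

I handed the job in at about 38.6 s: the blue-plug cassette stands plug up against the V-block, the pawl holds the knob 5 clicks on from its start, and the arm is clear. One call was close: contact came almost exactly at click 3, so I judged from torque (about 14.5 N estimated) that click 5 was the second from home, rather than hearing it cleanly.

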